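# Take a bore size with a spring gauge

## Task

Take the bore size of the grey bearing housing with the spring bore gauge: pinch its two jaws together, lower the feet into the bore until the bar sits flat on the rim, and let the jaws spring out against the wall. Press the red button down to lock that setting while the gauge sits in the bore, then take the gauge by its black handle, not by the jaws, lift it out and leave it standing upright, still locked at that setting, on the green notebook. Leave the glass cutter, screwdriver, masking tape, pliers and jar where they are.

Things in the scene. Friction and masses are not known exactly. Their poses are not given: they have to be found in the camera images.
- gauge_handle (a point): Centre of the black handle (20 x 20 mm, square, 40 mm tall) of the loose spring bore gauge (0.3 kg), 62 mm above its feet's undersides; it starts standing on its feet. z up through the red button, x along the bar and the jaws' travel. Aluminium bar 96 x 26 mm, its underside 38 mm and top 20 mm below this point. Fingers closing along y can take the handle between the tabs
- jaw_tab (a point): Centre of the upright steel tab of the jaw on the gauge's +x side; its twin mirrors it on -x. Tab 6 mm thick (x), 22 mm wide (y), 34 mm tall, from just above the bar. Outer faces of the two tabs 60 mm apart with jaws fully out, 40 mm fully in; pinch them together along x. Springs push the jaws out again, about 2 N each
- jaw_foot (a point): Lower end of the +x jaw's foot below the bar (twin on -x), on its outermost line. Feet 24 mm deep below the bar, 22 mm wide; outermost lines 68 mm apart with jaws fully out, 48 mm fully in
- button_top (a point): Top of the red lock button, 16 mm in diameter, on top of the handle: 32 mm above the handle's centre when up, 24 mm when down. The tabs' tops are 15 mm above the handle's centre
- lock (a joint): travel of the red lock button, 0 up (jaws free) to 0.008 m down (jaws locked). It takes about 6 N straight down over the first 4 mm, then snaps down and stays. Down, a pin drops between the teeth of a rack on the jaws, in notches 4 mm apart, one of which suits this bore, and the jaws stay put with under 1 mm of play. The button can be pulled up again
- jaw (a joint): how far each jaw of the gauge is pushed in from fully out, 0 to 0.010 m; both jaws move together, equal and opposite, so the gauge centres itself. About 0.005 when the feet touch the wall of the bore
- jaw_twin: the gauge's other jaw, tab and foot, on the gauge's -x side; origin on the gauge's axis at the feet's underside when fully out, moving +x as it is pushed in
- bore (a point): centre of the mouth of the bore, at the top of the grey bearing housing (fixed to the worktop): square flange 116 x 116 mm, 12 mm thick, with four screw heads, and on it a round boss 92 mm in outer diameter whose flat rim is 45 mm above the worktop. The bore is 58 mm in diameter, upright and goes right through. The gauge's bar rests across the rim with its feet inside
- notebook: closed green notebook lying flat on the worktop (loose), 100 mm along its x, 151 mm along its y, 12 mm thick; origin at the centre of its underside. It and the housing lie on opposite sides, left and right in turn; a timber rack overhangs the back left of the worktop (x over 0.7 m), so carry things across along the front
- glass_cutter: glass cutter with a pale handle, 127 mm long, lying on the stacked glass; leave alone
- screwdriver_1: yellow-handled screwdriver, 198 mm long, on the right of the worktop; leave alone
- masking_tape: roll of cream masking tape, 96 mm across, 24 mm tall, flat on the left of the worktop; leave alone
- running_pliers: blue-handled pliers, 172 mm long, on the left of the worktop; leave alone
- square_jar: square glass jar lying on its side, 120 mm long, 56 mm tall, on the left of the worktop; leave alone

How it is judged:
By the outcome, as a careful person would: the job done as asked, in the order asked, and still so for the second after the job is handed in, with the robot touching nothing.
It also fails if it takes over 72 s, if anything falls off the work surface, if the arm or the gripper's body presses on something with over 40 N, if the wrist force passes 120 N, or if a joint passes its speed limit or range.

## Robot

A 7-joint arm with a two-finger parallel gripper is mounted at the origin on a cart in front of the work surface, level with it; the furniture and walls round the work are solid. World frame = base frame: x ahead of the robot, y to its left, z up, the work surface at z = 0. Lengths are in m, angles in rad, forces in N, time in s.
With the tool pointing down it reaches from about 0.425 to 0.95 m from the base axis. Payload 4.7 kg.
Tool frame: the origin (TCP) lies on the centre line of the jaws, within the pads' length; the fingertips stand manip.finger_overhang ahead of it and the grasp point (between the pads) lies 3 mm ahead of it (manip.finger_overhang is the distance from the TCP to the fingertips, in m); z points along the fingers, x is the direction in which the jaws open and shut, and the axes are right-handed (so a half turn about z gives the same grasp; the last joint's range is limited). The gripper opens to 85 mm and grips with 20 to 120 N. Pads are 22 mm wide; open, the fingers measure 114 mm over their backs; the gripper's body (76 mm by 85 mm) begins 54 mm behind the grasp point. The pads swing forward as they close: fully open they stand 13 mm farther back than shut.
Start: joints at [-1.198, 0.469, -0.049, 1.532, 0.024, 1.141, -0.082], TCP at [0.264, 0.621, 0.253] pointing down, gripper open.
Joint ranges: [-2.59, 2.59], [-0.33, 1.99], [-1.39, 1.29], [0.1, 2.45], [-1.04, 4.18], [0.21, 1.99], [-2.66, 2.66]. Speed limits (rad/s): [2.57, 2.57, 3.14, 3.14, 3.14, 3.14, 3.14].

## Interface

Orientations are given as a unit quaternion [w, x, y, z].
In Python, from rig import manip, readout, vision, order gives the robot as it stands. The module is installed in compiled form; this text tells all that it offers. Calls block until the motion is done:
- manip.reach(position, orientation): joint-space move of the TCP to a pose.
- manip.movel(position, frame=None, rate=0.15): straight line of the TCP; frame=None keeps the orientation; rate is the mean speed in m/s.
- manip.goto_joints(angles): joint-space move.
- manip.move_gripper(opening, f_grip=None): opening from 0.0 (shut) to 1.0 (fully open); f_grip is the grip in N (None keeps the last); returns when the fingers have stopped.
- manip.hold(seconds).
- manip.inverse_kinematics(position, orientation): joint angles nearest the present ones, or None.
- readout.state(): the state.
- vision.read_camera(name): name is "side" or "top" or "wrist"; returns (picture, depth): 400x640x3 uint8, red, green, blue; 400x640 float32, m along the optical axis (not along the pixel's ray), 0 where there is no reading.
- vision.camera_model(name): a dict with "mtx" (3x3 intrinsics, pixels), "cam_to_world" (4x4, takes a point from camera to world coordinates). Camera axes: x right, y up, looking along -z (the intrinsics and any distortion apply to the point x, -y, -z); pixel columns grow to the right and rows downward; lengths in m; the calibration is good to about 2 mm. The wrist camera is an equidistant fisheye: a pixel r from the principal point sees the ray r / f radians off the axis. A picture is of the moment at which its call begins: read the wrist's pose just before it. camera_model takes no time and is no camera call; for the wrist camera it gives the pose at the moment of the call.
A pose or a line that the arm cannot do raises manip.Unreachable and nothing moves.
- order.finish_job(): hands the job in, once; it reports no verdict.
The state is a dict: "time_s": time; "q": joint angles; "joint_velocities": joint speeds; "effort": joint torques, N m; "ee_pos": TCP position; "tcp_rot": TCP orientation; "contact_force": force on the tool from outside, world axes, zero at the start; "moment": the same for the moment, N m; "finger_gap": opening from 0.0 (shut) to 1.0 (fully open).
Only numpy, scipy, OpenCV 4.12 (cv2) and the standard library are available. Lean on these libraries where they do the work, as an engineer would, in place of code of your own. Each camera call takes 0.05 s, during which the arm holds its last target. There are 200 camera calls.

## Working session

There is one attempt and no reset: what is moved stays moved. The work goes in short steps, each a Python script; the robot and the scene stay as the last script left them, time stands still between calls to the robot, and variables do not carry over. Pictures are saved under pics/ and viewed, about 8 in all and at most 12, crops included, and the job is handed in when it is done.

```bash
mkdir -p pics; ls; python3 - <<'E'
from rig import manip, readout, vision
import cv2,numpy as np
s=readout.state();print(s['time_s'],s['ee_pos'],s['tcp_rot'],s['finger_gap'],manip.finger_overhang)
for n in ['top','side']:
    p,d=vision.read_camera(n);m=vision.camera_model(n)
    print(n,m)
    np.savez(f'pics/{n}0.npz',p=p,d=d,K=m['mtx'],T=m['cam_to_world'])
    cv2.imwrite(f'pics/{n}0.png',p[:,:,::-1])
E
```

```text
pics
0.0 [0.26377344 0.62072902 0.25224025] [ 5.95044299e-04  8.33976849e-01  5.51798541e-01 -7.94355684e-04] 1.0037820254282195 0.022
top {'mtx': array([[419.01871816,   0.        , 325.41591852],
       [  0.        , 419.01871816, 196.31776055],
       [  0.        ,   0.        ,   1.        ]]), 'cam_to_world': array([[-0.01344035,  0.98369415, -0.1793465 ,  0.25245328],
       [-0.99989896, -0.01239176,  0.00696578, -0.05081442],
       [ 0.00462978,  0.179422  ,  0.98376131,  1.61776287],
       [ 0.        ,  0.        ,  0.        ,  1.        ]])}
side {'mtx': array([[431.56815368,   0.        , 314.0864281 ],
       [  0.        , 431.56815368, 199.25652249],
       [  0.        ,   0.        ,   1.        ]]), 'cam_to_world': array([[ 9.99455833e-01, -4.85129215e-04, -3.29818602e-02,
         4.72889917e-01],
       [-2.62621679e-02,  5.93297905e-01, -8.04554470e-01,
        -1.30606356e+00],
       [ 1.99583814e-02,  8.04982833e-01,  5.92962311e-01,
         9.95257294e-01],
       [ 0.00000000e+00,  0.00000000e+00,  0.00000000e+00,
         1.00000000e+00]])}
```

View pics/top0.png

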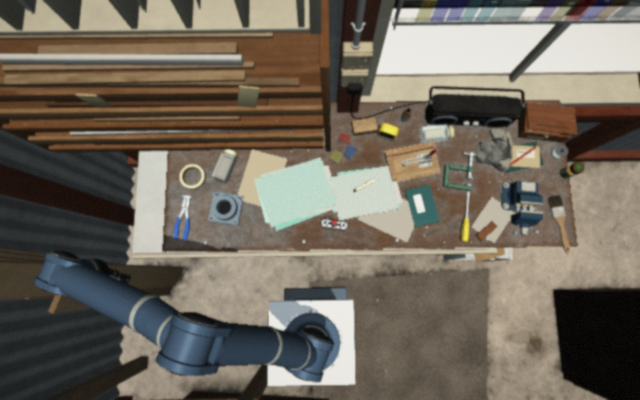

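View pics/side0.png

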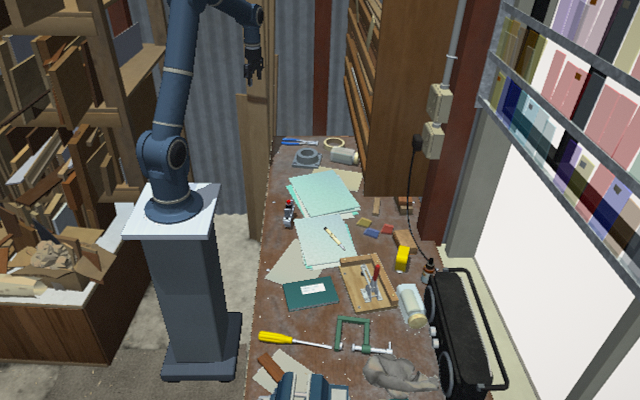

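The top view shows the gauge at about (335,224), the housing at (225,207) and the notebook at (422,205). In the side view they are at (289,208), (307,157) and (311,293).

```bash
cat > h.py <<'E'
import numpy as np, cv2
from rig import manip, readout, vision, order
def quat(a): return [0,np.cos(a/2),np.sin(a/2),0]      # tool down, jaws opening along world angle a
def rays(uv,K,T,fish=False):
    uv=np.atleast_2d(np.asarray(uv,float)); x=(uv[:,0]-K[0,2])/K[0,0]; y=(uv[:,1]-K[1,2])/K[1,1]
    if fish:
        r=np.hypot(x,y)+1e-12; s=np.sin(r)/r; d=np.c_[x*s,-y*s,-np.cos(r)]
    else: d=np.c_[x,-y,-np.ones_like(x)]
    return T[:3,3], d@T[:3,:3].T
def onplane(uv,K,T,z,fish=False):
    o,d=rays(uv,K,T,fish); return o+d*((z-o[2])/d[:,2])[:,None]
def shot(cam,name):
    m=vision.camera_model(cam); p,d=vision.read_camera(cam)
    np.savez(f'pics/{name}.npz',p=p,d=d,K=m['mtx'],T=m['cam_to_world']); return p,d,m['mtx'],m['cam_to_world']
def load(name):
    f=np.load(f'pics/{name}.npz'); return f['p'],f['d'],f['K'],f['T']
def ortho(name,c,z,size=.2,res=600,fish=True):
    """rectify the picture onto the horizontal plane z round c; col=+x... rows: +y up"""
    p,d,K,T=load(name); g=(np.arange(res)+.5)/res-.5
    X=c[0]+g*size; Y=c[1]-g*size; xx,yy=np.meshgrid(X,Y)
    P=np.stack([xx,yy,np.full_like(xx,z)],-1)-T[:3,3]; q=P@T[:3,:3]
    x,y,w=q[...,0],-q[...,1],-q[...,2]
    if fish:
        r=np.hypot(x,y)+1e-12; th=np.arctan2(r,w); u,v=x/r*th,y/r*th
    else: u,v=x/w,y/w
    return cv2.remap(p,(u*K[0,0]+K[0,2]).astype(np.float32),(v*K[1,1]+K[1,2]).astype(np.float32),cv2.INTER_LINEAR)
E
python3 - <<'E'
from h import *
p,d,K,T=load('top0')
for n,uv,z in [('gauge',(335,224),.06),('bore',(225,207),.045),('note',(422,205),.012)]: print(n,onplane(uv,K,T,z))
m=vision.camera_model('wrist'); print(m['mtx'])
s=readout.state()
from scipy.spatial.transform import Rotation as R
w=s['tcp_rot'];Rt=R.from_quat([w[1],w[2],w[3],w[0]]).as_matrix()
print('cam in tool',Rt.T@(m['cam_to_world'][:3,3]-s['ee_pos']),Rt.T@m['cam_to_world'][:3,:3])
b=onplane((225,207),K,T,.045)[0]; g=onplane((335,224),K,T,.06)[0]; nb=onplane((422,205),K,T,.012)[0]
for n,c in [('wb',b),('wg',g),('wn',nb)]:
    x=max(c[0],.46)
    for z in (.25,.22):
        try: manip.reach([x,c[1],z],quat(np.pi/2 if n!='wb' else 1.17)); break
        except manip.Unreachable: print('unreach',n,z)
    manip.hold(.2); shot('wrist',n)
    s=readout.state(); print(n,s['time_s'],s['ee_pos'])
im=np.hstack([cv2.resize(load(n)[0],(400,250)) for n in('wb','wg')])
im2=np.hstack([ortho('wg',g,.06,.2,400),ortho('wb',b,.045,.2,400)])
cv2.imwrite('pics/w1.png',np.vstack([im,im2[:350]])[:,:,::-1])
E
```

```text
gauge [[ 0.43092058 -0.09622073  0.06      ]]
bore [[0.50278947 0.31950298 0.045     ]]
note [[ 0.50618477 -0.43692603  0.012     ]]
[[309.70691629   0.         317.86152488]
 [  0.         309.70691629 196.35970536]
 [  0.           0.           1.        ]]
cam in tool [ 0.00059646 -0.07034726 -0.11885269] [[ 9.99998980e-01  1.40245849e-03  2.69703281e-04]
 [ 1.42162812e-03 -9.59481345e-01 -2.81768571e-01]
 [-1.36393458e-04  2.81768667e-01 -9.59482360e-01]]
wb 1.7833 [0.50229232 0.32054008 0.2499085 ]
wg 3.575 [ 0.4602764  -0.09556394  0.24992595]
wn 5.125 [ 0.50682662 -0.43579449  0.25026444]
```

View pics/w1.png

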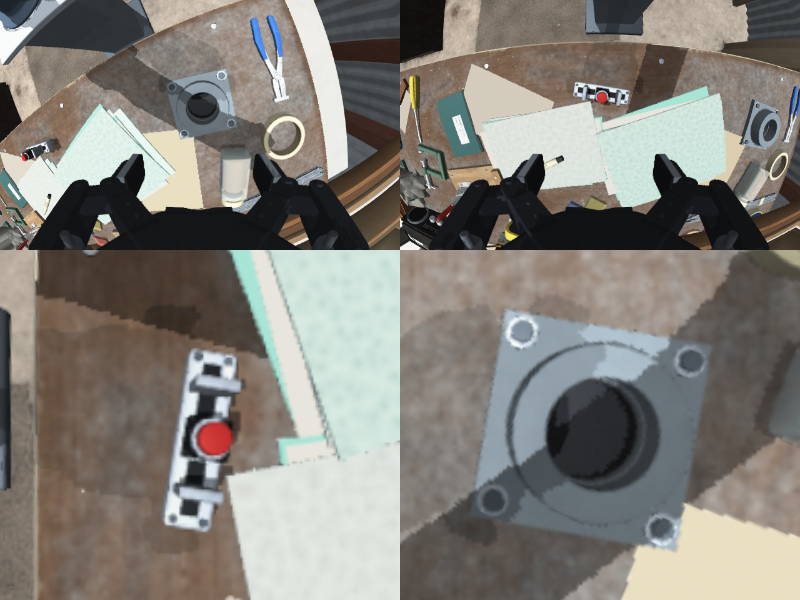

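The gauge stands at the front centre with its bar roughly along y. The housing's bore and boss are clearly visible. Next I measure all three from the masks and cross-check with depth.

```bash
cat >> h.py <<'E'
def cloud(name,fish=True):
    p,d,K,T=load(name); v,u=np.mgrid[:d.shape[0],:d.shape[1]]
    x=(u-K[0,2])/K[0,0]; y=(v-K[1,2])/K[1,1]
    if fish:
        r=np.hypot(x,y)+1e-12; t=np.tan(np.minimum(r,1.5))/r; x,y=x*t,y*t
    q=np.stack([x*d,-y*d,-d],-1); P=q@T[:3,:3].T+T[:3,3]; P[d<=0]=np.nan
    return p,P
def near(P,c,r,lo,hi): return (np.hypot(P[...,0]-c[0],P[...,1]-c[1])<r)&(P[...,2]>lo)&(P[...,2]<hi)
def red(name,z,fish=True):
    p,d,K,T=load(name); hsv=cv2.cvtColor(p,cv2.COLOR_RGB2HSV)
    return hsv,((hsv[...,0]<6)|(hsv[...,0]>174))&(hsv[...,1]>170)&(hsv[...,2]>90)
E
python3 - <<'E'
from h import *
g0=np.array([.431,-.096]); b0=np.array([.503,.32]); n0=np.array([.506,-.437])
# gauge
p,P=cloud('wg'); _,_,K,T=load('wg'); _,m=red('wg',.094); m&=near(P,g0,.06,.03,.2)
v,u=np.nonzero(m); print('red n',len(u),'button @.094',onplane([u.mean(),v.mean()],K,T,.094),'depth',np.nanmedian(P[m],0))
mb=near(P,g0,.08,.036,.047); v,u=np.nonzero(mb); q=onplane(np.c_[u,v],K,T,.042)[:,:2]
print('bar z',np.median(P[mb][:,2]),'rect',cv2.minAreaRect((q*1000).astype(np.float32)))
o=ortho('wg',g0,.042,.2,800); gray=cv2.cvtColor(o,cv2.COLOR_RGB2GRAY); hs=cv2.cvtColor(o,cv2.COLOR_RGB2HSV)
k=((gray>130)&(hs[...,1]<45)).astype(np.uint8); k[:, 560:]=0
k=cv2.morphologyEx(k,cv2.MORPH_CLOSE,np.ones((45,45)))
c=max(cv2.findContours(k,0,2)[0],key=cv2.contourArea);r=cv2.minAreaRect(c);print('bar ortho',[g0[0]+(r[0][0]/800-.5)*.2,g0[1]-(r[0][1]/800-.5)*.2],r[1][0]/4,r[1][1]/4,r[2])
cv2.drawContours(o,[cv2.boxPoints(r).astype(int)],0,(255,0,0),1)
# bore
p,P=cloud('wb'); _,_,K,T=load('wb'); mb=near(P,b0,.065,.039,.052); print('rim z',np.median(P[mb][:,2]),mb.sum())
cs,h=cv2.findContours(mb.astype(np.uint8),cv2.RETR_CCOMP,cv2.CHAIN_APPROX_NONE)
for i,c in enumerate(cs):
    if len(c)>60:
        q=onplane(c[:,0,:],K,T,.045)[:,:2]; A=np.c_[2*q,np.ones(len(q))]; s=np.linalg.lstsq(A,(q**2).sum(1),rcond=None)[0]
        print('circle',s[:2],'R',np.sqrt(s[2]+s[:2]@s[:2]),len(c),h[0,i,3])
mf=near(P,b0,.1,.008,.06); v,u=np.nonzero(mf); 
# flange square
mf=near(P,b0,.09,.007,.018);v,u=np.nonzero(mf);q=onplane(np.c_[u,v],K,T,.012)[:,:2];print('flange',cv2.minAreaRect((q*1000).astype(np.float32)))
# notebook
p,d,K,T=load('wn'); hs=cv2.cvtColor(p,cv2.COLOR_RGB2HSV); _,P=cloud('wn')
m=(hs[...,0]>75)&(hs[...,0]<100)&(hs[...,1]>90)&(np.hypot(P[...,0]-n0[0],P[...,1]-n0[1])<.12)
m=cv2.morphologyEx(m.astype(np.uint8),cv2.MORPH_OPEN,np.ones((3,3)))
c=max(cv2.findContours(m,0,2)[0],key=cv2.contourArea);q=onplane(c[:,0,:],K,T,.012)[:,:2];print('note',cv2.minAreaRect((q*1000).astype(np.float32)),'z',np.nanmedian(P[m>0][:,2]))
o2=ortho('wn',n0,.012,.4,400)
cv2.imwrite('pics/w2.png',np.hstack([cv2.resize(o,(400,400)),o2])[:,:,::-1])
E
```

```text
red n 215 button @.094 [[ 0.43338283 -0.09111434  0.094     ]] depth [ 0.43343759 -0.09083972  0.09213605]
bar z 0.040195553325270805 rect ((433.87860107421875, -91.19290161132812), (94.26355743408203, 26.160612106323242), 80.88581848144531)
bar ortho [np.float64(0.44225), np.float64(-0.095875)] 199.75 57.0 90.0
rim z 0.04319446370185384 3392
circle [0.50429054 0.32710132] R 0.04449642986958824 250 -1
circle [0.50381655 0.32734211] R 0.028287264578735597 159 0
flange ((505.2232360839844, 326.6687316894531), (115.2106704711914, 114.91490936279297), 80.32791900634766)
note ((506.23138427734375, -435.4638671875), (144.6719512939453, 96.7780532836914), 11.78882122039795) z 0.01030563181236055
```

View pics/w2.png

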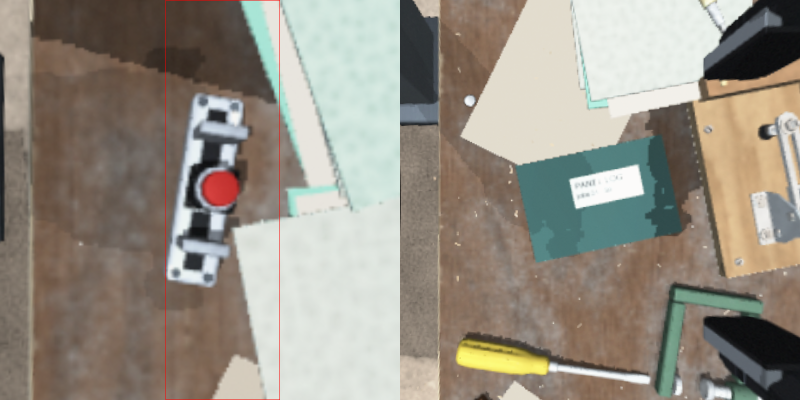

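Everything agrees with the given sizes. The gauge is at (.4337,-.0911) with its bar at 80.9°, the bore at (.504,.327) and the notebook at (.506,-.436) with its long axis at 11.8°. Now the pinch and lift.

```bash
cat >> h.py <<'E'
from scipy.spatial.transform import Rotation as R
def yaw():
    w=readout.state()['tcp_rot']; v=R.from_quat([w[1],w[2],w[3],w[0]]).as_matrix()[:,0]; return np.arctan2(v[1],v[0])
def st(t=''):
    s=readout.state(); print(t,round(s['time_s'],2),np.round(s['ee_pos'],4),'F',np.round(s['contact_force'],1),'M',np.round(s['moment'],2),'gap',round(s['finger_gap'],3),'yaw',round(np.degrees(yaw()),1)); return s
G=np.array([.4337,-.0911]); GA=np.radians(80.9); B=np.array([.5040,.3272]); N=np.array([.5062,-.4355])
E
python3 - <<'E'
from h import *
manip.reach([*G,.16],quat(GA)); st('above')
manip.movel([*G,.068],rate=.08); st('down')
manip.move_gripper(.3,f_grip=25); st('closed')
manip.hold(.3);st()
manip.movel([*G,.13],rate=.08); st('lift')
shot('wrist','lift'); p=shot('side','lifts')[0]
o=ortho('lift',G,.10,.2,400)
cv2.imwrite('pics/lift.png',np.vstack([np.hstack([cv2.resize(load('lift')[0],(480,300)),o[:300,50:350]]),cv2.resize(p[150:280,230:360],(300,300))@np.eye(3) if 0 else np.hstack([cv2.resize(p[150:260,230:400],(464,300)),np.zeros((300,316,3),np.uint8)])])[:,:,::-1])
E
```

```text
above 6.49 [ 0.4347 -0.0921  0.1605] F [ 0.  -0.2 -0. ] M [ 0.02  0.02 -0.02] gap 1.0 yaw 80.8
down 7.79 [ 0.4341 -0.0912  0.0684] F [0.  0.7 0.1] M [-0.01  0.03  0.02] gap 0.994 yaw 80.9
closed 8.29 [ 0.4348 -0.0914  0.069 ] F [-0.9  0.   8.6] M [-0.1   0.21 -0.03] gap 0.444 yaw 80.9
 8.59 [ 0.4347 -0.0913  0.069 ] F [-1.9  0.1  8.4] M [-0.09  0.19 -0.02] gap 0.443 yaw 80.9
lift 9.52 [ 0.4332 -0.091   0.1296] F [ 0.   0.  -4.6] M [-0.02 -0.04  0.  ] gap 0.441 yaw 80.9
```

View pics/lift.png

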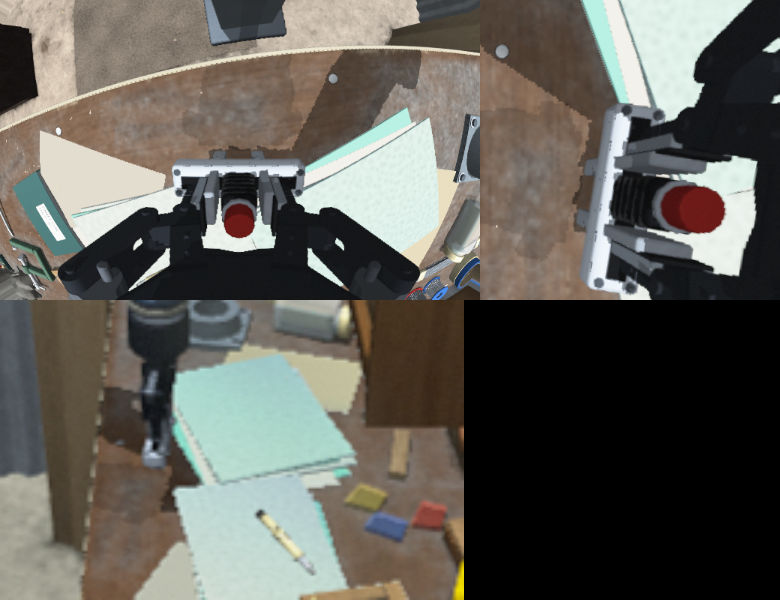

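The gauge is held between the pads by both tabs and looks upright (button at (238,220) in the wrist view). Next I carry it over the bore and check the feet against the mouth.

```bash
python3 - <<'E'
from h import *
_,_,K,T=load('lift'); _,m=red('lift',0); n,l,s,c=cv2.connectedComponentsWithStats(m.astype(np.uint8)); i=1+s[1:,4].argmax(); print('button-TCP (world xy)',onplane(c[i],K,T,.155)[0][:2]-[.4332,-.091], s[i])
manip.movel([.434,-.091,.17],rate=.15)
manip.reach([*B,.17],quat(GA)); manip.hold(.2); st('over bore')
shot('wrist','ob')
manip.movel([*B,.125],rate=.1); manip.hold(.2); st('pre'); shot('wrist','ob2')
cv2.imwrite('pics/ob.png',np.hstack([load('ob')[0][100:400,120:520],load('ob2')[0][100:400,120:520]])[:,:,::-1])
E
```

```text
button-TCP (world xy) [-0.00459647  0.00122127] [299 286  40  31 949]
over bore 11.8 [0.5046 0.3258 0.1702] F [ 0.3  0.7 -3.8] M [-0.03  0.03  0.02] gap 0.436 yaw 80.8
pre 12.65 [0.5045 0.3275 0.1258] F [-0.9  0.4 -4.6] M [-0.01 -0.03  0.01] gap 0.438 yaw 80.9
```

View pics/ob.png

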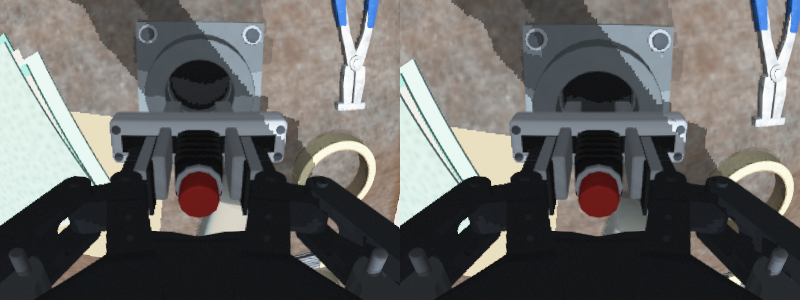

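Both feet are above the mouth. Before lowering I check the gauge's tilt and offset in the grip from the depth cloud.

```bash
python3 - <<'E'
from h import *
p,P=cloud('ob2'); c=np.array([.5045,.3275]); _,m=red('ob2',0)
gx=np.array([np.cos(GA),np.sin(GA)]); gy=np.array([-gx[1],gx[0]])
def loc(Q): return np.c_[(Q[:,:2]-c)@gx,(Q[:,:2]-c)@gy,Q[:,2]]*1000
q=loc(P[m&near(P,c,.05,.05,.3)]); top=q[q[:,2]>np.percentile(q[:,2],90)-1.5]; print('button top',len(q),len(top),top.mean(0),top.min(0),top.max(0))
a=loc(P[near(P,c,.08,.075,.12)])
h=np.histogram(a[:,2],bins=np.arange(75,121,2)); print(list(zip(h[1],h[0])))
hs=cv2.cvtColor(p,cv2.COLOR_RGB2HSV)
mb=near(P,c,.08,.07,.125)&(hs[...,2]>100)&(hs[...,1]<60); a=loc(P[mb])
for lo,hi in [(-48,-36),(36,48),(-15,15)]:
    k=a[(a[:,0]>lo)&(a[:,0]<hi)]; print(lo,hi,len(k))
    for y in range(-20,21,3):
        kk=k[(k[:,1]>=y)&(k[:,1]<y+3)]
        if len(kk)>2: print('  y',y,len(kk),np.round(np.percentile(kk[:,2],[10,50,90]),1))
print(a[:,0].min(),a[:,0].max())
E
```

```text
button top 946 895 [  0.43592574   1.21011386 148.68950746] [ -6.95320066  -6.48598782 147.813049  ] [  7.78876184   8.29453748 150.10909376]
[(np.int64(75), np.int64(1)), (np.int64(77), np.int64(0)), (np.int64(79), np.int64(25)), (np.int64(81), np.int64(232)), (np.int64(83), np.int64(198)), (np.int64(85), np.int64(177)), (np.int64(87), np.int64(183)), (np.int64(89), np.int64(248)), (np.int64(91), np.int64(244)), (np.int64(93), np.int64(433)), (np.int64(95), np.int64(2429)), (np.int64(97), np.int64(1092)), (np.int64(99), np.int64(54)), (np.int64(101), np.int64(90)), (np.int64(103), np.int64(114)), (np.int64(105), np.int64(179)), (np.int64(107), np.int64(127)), (np.int64(109), np.int64(185)), (np.int64(111), np.int64(258)), (np.int64(113), np.int64(234)), (np.int64(115), np.int64(218)), (np.int64(117), np.int64(273))]
-48 -36 646
  y -14 6 [95.4 96.  96.5]
  y -11 33 [96.1 96.7 97.5]
  y -8 37 [95.5 96.4 97.2]
  y -5 59 [95.8 96.7 97.4]
  y -2 48 [96.  96.7 97.3]
  y 1 56 [95.7 96.7 97.5]
  y 4 57 [95.7 96.7 97.4]
  y 7 60 [95.9 96.6 97.6]
  y 10 129 [93.2 95.9 97.1]
  y 13 161 [82.8 88.8 94.7]
36 48 730
  y -14 8 [95.4 95.8 96.1]
  y -11 35 [95.4 96.5 97.6]
  y -8 40 [95.6 96.4 97.4]
  y -5 53 [95.7 96.5 97.5]
  y -2 50 [95.6 96.5 97.1]
  y 1 54 [95.7 96.5 97.1]
  y 4 69 [95.8 96.6 97.4]
  y 7 109 [96.  96.8 97.7]
  y 10 154 [93.  95.7 97.3]
  y 13 158 [82.8 88.6 94.2]
-15 15 1084
  y -11 11 [ 96.2  97.3 122. ]
  y -8 24 [95.7 96.5 99.6]
  y 4 30 [95.6 96.6 97.4]
  y 7 175 [95.9 96.7 97.4]
  y 10 386 [94.8 96.2 97.3]
  y 13 454 [85.3 90.2 95.2]
-47.8305907272253 48.131882156583266
```

The gauge is level to well under 1 mm across the bar and centred within about 1 mm, so I lower it until it touches.

```bash
python3 - <<'E'
from h import *
manip.movel([*B,.098],rate=.06); s=st('low')
z=.098
while z>.084:
    z-=.0015; manip.movel([*B,z],rate=.03); s=readout.state()
    if s['contact_force'][2]>4: break
s=st('seat?')
manip.hold(.2); st()
manip.move_gripper(.62); st('open'); manip.hold(.3)
manip.move_gripper(1.0); st('wide'); manip.hold(.2)
s=readout.state()
manip.movel([*B,.20],rate=.15); st('up')
manip.reach([B[0]-.0,B[1],.22],quat(GA)); manip.hold(.2);st()
shot('wrist','seat'); shot('side','seats')
p,P=cloud('seat'); c=B; _,m=red('seat',0)
q=P[m&near(P,c,.05,.05,.3)]; z90=np.percentile(q[:,2],90); t=q[q[:,2]>z90-2]; print('button top',t.mean(0),(t.min(0)+t.max(0))/2)
mb=near(P,c,.08,.057,.069); q=P[mb]; print('bar z',np.median(q[:,2]),cv2.minAreaRect((q[:,:2]*1000).astype(np.float32)))
A=np.c_[q[:,:2]-c,np.ones(len(q))];print('plane',np.linalg.lstsq(A,q[:,2],rcond=None)[0])
cv2.imwrite('pics/seat.png',np.hstack([ortho('seat',B,.09,.16,400),cv2.resize(load('seats')[0][130:190,270:350],(533,400),interpolation=2)[:,:400]])[:,:,::-1])
E
```

```text
low 13.3 [0.504  0.3271 0.0976] F [ 0.2 -0.6 -2.3] M [ 0.06 -0.07 -0.01] gap 0.44 yaw 80.9
seat? 14.8 [0.5042 0.3273 0.0903] F [-2.5 -1.4  4.4] M [-0.24  0.51  0.02] gap 0.443 yaw 80.9
 15.0 [0.5042 0.3273 0.0903] F [-2.  -2.   5.5] M [-0.25  0.55  0.07] gap 0.443 yaw 80.9
open 15.3 [0.5043 0.3274 0.0892] F [-0.  -0.4 -0.4] M [-0.01  0.02 -0.05] gap 0.622 yaw 80.9
wide 16.02 [0.504  0.3272 0.089 ] F [-0.   0.7 -0.6] M [-0.    0.    0.02] gap 0.999 yaw 80.9
up 17.12 [0.5034 0.3269 0.1991] F [ 0.3 -0.4  0.1] M [-0.01 -0.    0.02] gap 1.002 yaw 80.9
 17.57 [0.5035 0.3269 0.2188] F [-0.3 -0.2 -0. ] M [ 0.03 -0.05  0.01] gap 0.999 yaw 80.9
button top [0.50312127 0.32742177 0.1132084 ] [0.50327902 0.32736243 0.11299176]
bar z 0.06114222436673672 ((502.840087890625, 326.9071044921875), (96.32233428955078, 25.1546630859375), 80.79261016845703)
plane [ 0.04200618 -0.00644093  0.06127299]
```

View pics/seat.png

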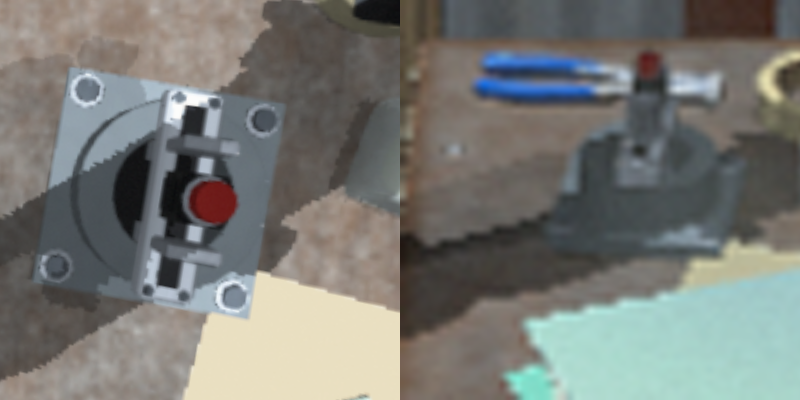

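The gauge is seated: the bar top reads .063 and the button top .115 after the known 1.8 mm depth bias, both as expected. Now the button.

```bash
python3 - <<'E'
from h import *
c=np.array([.5034,.3273])
manip.move_gripper(0.0); manip.movel([*c,.150],rate=.15); st('above')
z=.145
while z>.118:
    z-=.001; manip.movel([*c,z],rate=.03); s=readout.state(); print(round(s['ee_pos'][2],4),round(s['contact_force'][2],1),end=' | ')
    if s['contact_force'][2]>18: break
print(); manip.hold(.2); st('pressed')
manip.movel([*c,.22],rate=.2); manip.hold(.2); st('up'); shot('wrist','lock')
p,P=cloud('lock'); _,m=red('lock',0)
q=P[m&near(P,c,.05,.05,.3)]; z90=np.percentile(q[:,2],90); t=q[q[:,2]>z90-2]; print('button top',t.mean(0),(t.min(0)+t.max(0))/2)
q=P[near(P,c,.08,.057,.069)]; print('bar z',np.median(q[:,2]),cv2.minAreaRect((q[:,:2]*1000).astype(np.float32)))
E
```

```text
above 19.05 [0.5039 0.3275 0.1505] F [-0.3  1.4 -0.3] M [-0.02  0.01  0.01] gap 0.001 yaw 80.9
0.1443 0.7 | 0.1431 0.5 | 0.1419 0.2 | 0.1409 -0.1 | 0.1399 -0.1 | 0.1389 0.6 | 0.1379 0.3 | 0.1371 0.2 | 0.1358 0.2 | 0.1348 0.4 | 0.1338 0.2 | 0.1329 0.7 | 0.1319 -0.6 | 0.1309 0.7 | 0.1299 -0.2 | 0.1291 0.6 | 0.129 5.7 | 0.1289 11.5 | 0.1289 15.6 | 0.1288 19.9 | 
pressed 24.35 [0.5048 0.3275 0.1288] F [-3.9 -3.8 20.8] M [-0.78  1.    0.01] gap 0.002 yaw 80.9
up 25.18 [0.5026 0.3268 0.2182] F [ 0.  -1.9 -1.1] M [-0.05  0.04 -0.01] gap 0.001 yaw 80.9
button top [0.50325871 0.32743051 0.1051727 ] [0.50325938 0.32735607 0.10491721]
bar z 0.0611885698569703 ((502.71197509765625, 327.34393310546875), (95.12641143798828, 25.013925552368164), 80.92315673828125)
```

The button is down exactly 8 mm and the bar hasn't moved. Next I take the handle across the gauge's y, between the tabs, and lift.

```bash
python3 - <<'E'
from h import *
c=np.array([.5034,.3273])
best=None
for a in (GA-np.pi/2,GA+np.pi/2):
    j=manip.inverse_kinematics([*c,.22],quat(a)); print(np.degrees(a),None if j is None else np.round(j,2))
a=GA-np.pi/2
manip.move_gripper(1.0); manip.reach([*c,.20],quat(a)); st('turned')
manip.movel([*c,.093],rate=.1); st('down')
manip.move_gripper(0.0,f_grip=60); st('grip'); manip.hold(.2)
s=st()
manip.movel([s['ee_pos'][0],s['ee_pos'][1],.12],rate=.05); st('lift1')
manip.movel([s['ee_pos'][0],s['ee_pos'][1],.22],rate=.12); manip.hold(.2); s=st('lift2')
shot('wrist','hl'); shot('side','hls')
p,P=cloud('hl'); c=s['ee_pos'][:2]; _,m=red('hl',0)
q=P[m&near(P,c,.05,.1,.4)]; print('button',q.mean(0) if len(q) else None)
cv2.imwrite('pics/hl.png',np.hstack([p[80:400,120:520],cv2.resize(load('hls')[0][90:190,260:360],(320,320))])[:,:,::-1])
E
```

```text
-9.099999999999994 [-1.12  0.43  0.64  1.78 -0.29  1.03 -0.53]
170.9 [-0.62  0.38 -0.04  1.75  0.02  1.01  2.32]
turned 27.27 [0.5034 0.3274 0.2001] F [-0.7  0.2 -0.7] M [ 0.02  0.02 -0.02] gap 1.0 yaw -9.0
down 28.49 [0.5039 0.3275 0.0937] F [-0.7 -0.6 -0.4] M [0.02 0.04 0.03] gap 1.003 yaw -9.1
grip 29.1 [0.5034 0.3273 0.0932] F [-0.9 -1.1  2.8] M [-0.05  0.17  0.02] gap 0.224 yaw -9.1
 29.3 [0.5034 0.3274 0.0932] F [-1.8 -0.3  4.1] M [-0.05  0.28 -0.03] gap 0.23 yaw -9.1
lift1 29.99 [0.5033 0.3271 0.1201] F [-0.3 -0.4 -3.2] M [-0.01  0.01  0.01] gap 0.226 yaw -9.1
lift2 31.18 [0.503  0.3271 0.2192] F [ 0.4  0.5 -4.3] M [ 0.01 -0.02 -0.02] gap 0.223 yaw -9.1
button [0.50434799 0.32798854 0.2310439 ]
```

View pics/hl.png

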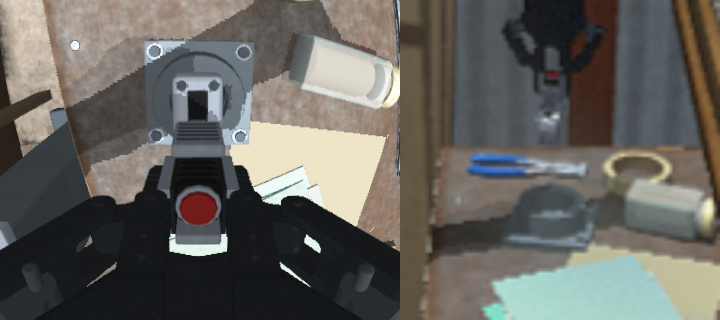

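The gauge is out of the bore, held upright by the handle with the button still down. I carry it along the front to the notebook.

```bash
python3 - <<'E'
from h import *
d=np.radians
manip.reach([.47,-.02,.22],quat(d(-45))); st('mid')
manip.reach([*N,.20],quat(d(-78.2))); manip.hold(.2); st('over')
manip.movel([*N,.094],rate=.1); manip.hold(.2); st('low')
z=.094
while z>.078:
    z-=.0015; manip.movel([*N,z],rate=.03); s=readout.state()
    if s['contact_force'][2]>2: break
manip.hold(.2); st('touch')
manip.move_gripper(.5); manip.hold(.2); st('rel')
manip.move_gripper(1.0); manip.movel([*N,.22],rate=.12); manip.hold(.3); st('up')
shot('wrist','fin'); shot('side','fins'); 
p,P=cloud('fin'); _,m=red('fin',0); c=N
q=P[m&near(P,c,.06,.05,.3)]; t=q[q[:,2]>np.percentile(q[:,2],90)-2]; print('button top (exp .098-.002)',t.mean(0))
q=P[near(P,c,.08,.047,.059)]; print('bar z (exp .054)',np.median(q[:,2]),cv2.minAreaRect((q[:,:2]*1000).astype(np.float32)))
# tab tops, exp z .089
gx=np.array([np.cos(d(11.8)),np.sin(d(11.8))]); q=P[near(P,t.mean(0)[:2],.05,.082,.091)]; l=(q[:,:2]-t.mean(0)[:2])@gx*1000
k=q[np.abs(l)>14]; lk=l[np.abs(l)>14]
for s in (-1,1): print('tab',len(lk[lk*s>0]),np.round(np.percentile(lk[lk*s>0],[2,50,98]),1))
cv2.imwrite('pics/fin.png',np.hstack([ortho('fin',N,.012,.24,400),cv2.resize(load('fins')[0][240:340,260:360],(400,400))])[:,:,::-1])
E
```

```text
mid 32.59 [ 0.4709 -0.0182  0.2201] F [ 0.8 -0.5 -3.1] M [ 0.06  0.   -0.04] gap 0.225 yaw -44.8
over 34.33 [ 0.5072 -0.4341  0.2002] F [-0.8  0.1 -4.1] M [-0.02  0.04 -0.  ] gap 0.224 yaw -78.1
low 35.74 [ 0.5065 -0.4357  0.0946] F [ 0.   0.1 -4.3] M [-0.03 -0.02 -0.  ] gap 0.226 yaw -78.2
touch 37.69 [ 0.5064 -0.4357  0.0843] F [-0.7  2.3  5.2] M [ 0.52  0.37 -0.02] gap 0.223 yaw -78.2
rel 38.24 [ 0.5062 -0.4356  0.0834] F [ 0.3 -0.3  0.1] M [-0.01  0.06  0.04] gap 0.498 yaw -78.2
up 40.33 [ 0.5061 -0.4354  0.2196] F [-0.1  0.5 -0.4] M [-0.02 -0.05 -0.02] gap 0.997 yaw -78.2
button top (exp .098-.002) [ 0.50811244 -0.43467107  0.09608784]
bar z (exp .054) 0.052012356400819915 ((508.0403137207031, -435.11761474609375), (95.52352142333984, 26.068376541137695), 11.831249237060547)
tab 191 [-25.4 -22.3 -20.1]
tab 214 [19.5 22.9 25.2]
```

View pics/fin.png

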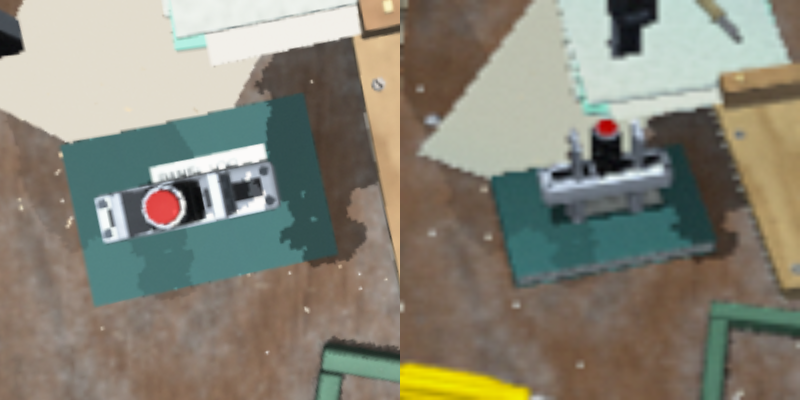

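The gauge stands upright on the notebook. The button is down and the tabs measure 50.6 mm over their outer faces, against 50 mm expected for this bore. I'm handing in.

```bash
python3 -c "
from h import *
order.finish_job(); st('done')"
```

```text
the job is handed in; nothing more can be done
the job is handed in; nothing more can be done
```

I took the bore size with the gauge, locked it in the bore, lifted it out by the black handle and left it standing on the green notebook. I handed the job in at about 40 s of robot time.

**What I did:**
1. Pinched the two tabs, carried the gauge to the housing and lowered it until the bar touched the rim.
2. Let the jaws spring out.
3. Pressed the button down with the closed fingers.
4. Gripped the handle between the tabs, lifted the gauge out, carried it along the front and set it down.

**Last checks:**
- **Seating:** with the gauge in the bore, the bar top was at 0.063 m and the button top at 0.115 m, both as expected. I allowed for the wrist depth reading about 1.8 mm low.
- **Lock:** the button dropped 8.0 mm, and the bar height and yaw stayed the same.
- **On the notebook:** the button top read 0.0961 m and the bar top 0.0520 m, matching a gauge standing flat with its button down. The tabs were about 50.6 mm over their outer faces, against 50 mm expected for this bore.
- **Forces:** the highest force I read was about 21 N, while pressing the button.

**Disagreements:**
- **Button force:** the force readings showed almost nothing during the button's travel, only a rise at the bottom, instead of the 6 N described. The camera still showed the button fully down.
- **Notebook size:** it measured about 145 x 97 mm instead of 151 x 100 mm, probably because of shadow. The gauge is well inside its edges.

I didn't touch the glass cutter, screwdriver, tape, pliers or jar, but I didn't measure their positions afterwards.

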